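# Set out the round-bottomed flasks on their cork rings

## Task

Set out the four open round-bottomed flasks for the next reactions: take each from the white rack and set it down gently, upright, on the cork ring of its size, the smallest flask on the smallest ring and so on up to the largest, with every ring flat on the bench. Leave the stoppered flask and the conical flask standing where they are in the rack. They are glass: drop or topple none.

Things in the scene. Friction and masses are not known exactly. Their poses are not given: they have to be found in the camera images.
- flask_25: the smallest of the four open round-bottomed clear glass flasks: a 41 mm ball, straight neck 18 mm across, dark open mouth, white stirring egg inside. Grip the neck with about 25 N. Origin: ball centre; z up the neck; mouth 54.5 mm above it. Starts upright in the rack, origin 41 mm above the bench; seated on its ring: 40 mm
- flask_50: the second smallest of the four open round-bottomed clear glass flasks: a 51 mm ball, straight neck 22 mm across, dark open mouth, white stirring egg inside. Grip the neck with about 25 N. Origin: ball centre; z up the neck; mouth 69.5 mm above it. Starts upright in the rack, origin 49 mm above the bench; seated on its ring: 48 mm
- flask_100: the second largest of the four open round-bottomed clear glass flasks: a 64 mm ball, straight neck 28 mm across, dark open mouth, white stirring egg inside. Grip the neck with about 25 N. Origin: ball centre; z up the neck; mouth 83.0 mm above it. Starts upright in the rack, origin 57 mm above the bench; seated on its ring: 52 mm
- flask_250: the largest of the four open round-bottomed clear glass flasks: a 85 mm ball, straight neck 33 mm across, dark open mouth, white stirring egg inside. Grip the neck with about 25 N. Origin: ball centre; z up the neck; mouth 97.5 mm above it. Starts upright in the rack, origin 69 mm above the bench; seated on its ring: 59 mm
- flask_stoppered: a round-bottomed flask like the second largest, but closed with a white stopper (34 mm disc with a raised bar); in the rack too. Origin: centre of the 64 mm ball, 57 mm above the bench; its top is 104 mm above the origin
- flask_conical: a conical flat-bottomed glass flask, 110 mm tall, base 66 mm, mouth 33 mm. Origin: centre of its underside, 30 mm above the bench. It stands on the rack: a fixed white plate 200 x 292 mm, top at 30 mm, two rows of three 34 mm holes 92 mm apart, filled by this and the five round flasks in any order
- ring_25: the smallest of the four cork flask rings, lying flat and loose on the bench: outside 64 mm, straight round bore 28 mm, 25 mm high. Origin: centre of its underside, on the bench; z up. The 41 mm ball of flask_25 rests on the bore's upper edge; set down 8 mm off it still rolls into the bore, but ends leaning by up to 0.4 rad
- ring_50: the second smallest of the four cork flask rings, lying flat and loose on the bench: outside 80 mm, straight round bore 36 mm, 30 mm high. Origin: centre of its underside, on the bench; z up. The 51 mm ball of flask_50 rests on the bore's upper edge; set down 8 mm off it still rolls into the bore, but ends leaning by up to 0.4 rad
- ring_100: the second largest of the four cork flask rings, lying flat and loose on the bench: outside 100 mm, straight round bore 46 mm, 30 mm high. Origin: centre of its underside, on the bench; z up. The 64 mm ball of flask_100 rests on the bore's upper edge; set down 8 mm off it still rolls into the bore, but ends leaning by up to 0.4 rad
- ring_250: the largest of the four cork flask rings, lying flat and loose on the bench: outside 125 mm, straight round bore 62 mm, 30 mm high. Origin: centre of its underside, on the bench; z up. The 85 mm ball of flask_250 rests on the bore's upper edge; set down 8 mm off it still rolls into the bore, but ends leaning by up to 0.4 rad
Not all that is in view belongs to the job. Leave any pink look-alike of the flask_stoppered alone.

How it is judged (in metres and radians):
At the end, for the whole second after the job is handed in: each open round flask rests, released, in the ring of its size: within 10 mm of its axis and 6 mm of seated height, neck within 0.45 rad of upright, ring flat on the bench; the stoppered and conical flasks upright within 20 mm of where they stood (horizontal distance between flask_25 and ring_25 below 0.01 m and z of flask_25 in the frame of ring_25 between 0.033975 and 0.045975 m and angle between each of flask_25, flask_50, flask_100, flask_250's own z axis and vertical below 0.45 rad and height (world z) of each of ring_25, ring_50, ring_100, ring_250 below 0.006 m and angle between each of ring_25, ring_50, ring_100, ring_250's own z axis and vertical below 0.1 rad and linear speed of each of flask_25, flask_50, flask_100, flask_250 below 0.03 m/s and contact force between each of flask_25, flask_50, flask_100, flask_250 and the fingers below 0.05 N and horizontal distance between flask_50 and ring_50 below 0.01 m and z of flask_50 in the frame of ring_50 between 0.0420624 and 0.0540624 m and horizontal distance between flask_100 and ring_100 below 0.01 m and z of flask_100 in the frame of ring_100 between 0.0462486 and 0.0582486 m and horizontal distance between flask_250 and ring_250 below 0.01 m and z of flask_250 in the frame of ring_250 between 0.0530732 and 0.0650732 m and distance of each of flask_stoppered, flask_conical from where it was at the start of the episode below 0.02 m and angle between each of flask_stoppered, flask_conical's own z axis and vertical below 0.3 rad); the robot touches nothing.
It fails at once if the stoppered or the conical flask is moved more than 30 mm or toppled (distance of any of flask_stoppered, flask_conical from where it was at the start of the episode above 0.03 m or angle between any of flask_stoppered, flask_conical's own z axis and vertical above 0.6 rad).
It fails at once if a flask is toppled (angle between any of flask_25, flask_50, flask_100, flask_250's own z axis and vertical above 1 rad).
It fails at once if a flask is dropped: falls out of the fingers faster than 0.6 m/s (about 18 mm) ((linear speed of flask_25 above 0.6 m/s and contact force between flask_25 and the fingers below 0.05 N) or (linear speed of flask_50 above 0.6 m/s and contact force between flask_50 and the fingers below 0.05 N) or (linear speed of flask_100 above 0.6 m/s and contact force between flask_100 and the fingers below 0.05 N) or (linear speed of flask_250 above 0.6 m/s and contact force between flask_250 and the fingers below 0.05 N)).
It fails at once if a flask is rammed onto a ring (over 40 N) (contact force between any of flask_25, flask_50, flask_100, flask_250 and ring_25 above 40 N or contact force between any of flask_25, flask_50, flask_100, flask_250 and ring_50 above 40 N or contact force between any of flask_25, flask_50, flask_100, flask_250 and ring_100 above 40 N or contact force between any of flask_25, flask_50, flask_100, flask_250 and ring_250 above 40 N).
It also fails if it takes over 99 s, if anything falls off the work surface, if the arm or the gripper's body presses on something with over 40 N, if the wrist force passes 120 N, or if a joint passes its speed limit or range.

## Robot

A 6-joint arm with a two-finger parallel gripper is mounted at the origin on the work surface. World frame = base frame: x ahead of the robot, y to its left, z up, the work surface at z = 0. Lengths are in m, angles in degrees, forces in N, time in s.
With the tool pointing down it reaches from about 0.25 to 0.775 m from the base axis. Payload 4 kg.
Tool frame: the origin (TCP) lies on the centre line of the jaws, within the pads' length; the fingertips stand 19 mm ahead of it and the grasp point (between the pads) is the TCP; z points along the fingers, y is the line along which they close (so a half turn about z gives the same grasp; the last joint's range is limited). The gripper opens to 85 mm and grips with 20 to 120 N. Pads are 22 mm wide; open, the fingers measure 114 mm over their backs; the gripper's body (76 mm by 85 mm) begins 54 mm behind the grasp point. The pads swing forward as they close: fully open they stand 13 mm farther back than shut.
Start: joints at [59.868, 4.996, 78.535, -0, 96.463, -5.907], TCP at [0.226, 0.502, 0.25] pointing down, gripper open.
Joint ranges: [-177.83, 177.83], [-43.37, 116.18], [15.69, 146.23], [-61.86, 241.86], [9.47, 152.12], [-147.06, 147.06]. Speed limits (degrees/s): [159.86, 159.86, 180, 180, 180, 180].

## Interface

Orientations are given as [roll, pitch, yaw] about the fixed x, y, z axes, in that order (R = Rz(yaw) Ry(pitch) Rx(roll)).
In Python, from cell import env gives the robot as it stands.
- The arm moves only by the tool step_arm, never from a script. Its argument "plan" is a list of rows, each a list of 5 numbers: the opening, from 0 (shut) to 1 (fully open), then the shift along the tool's x, y, z as a fraction of full scale, then the turn about the tool's z as a fraction of full scale. In form: [[grip, dx, dy, dz, spin], ...]. A call has 1 to 20 rows; each row shifts and turns the commanded pose from where the row before left it, along the tool's axes as they then stand; what a row does not reach is not made up. Full scale, the value 1, is 40 mm for a shift and 0.1 rad for a turn. A row lasts 1/12 s, in which the tool goes at most 41.7 mm and 7.16 degrees, less where a joint would pass 70% of its speed; a pose out of reach is approached as far as the arm can. A call with a number of a shift or a turn outside -1 to 1 is refused whole. A call with a gripper value outside its range is refused whole. The fingers move at their own pace and stop on an object; "force" is the grip in N (left out, the last holds). Time passes only in rows, so rows that do not move let the fingers close. It gives the time, the measured TCP pose, the force, the opening and the grip force at its end, in the units of the state.
- env.observe(): the state, without advancing time (a new reading comes with each control period).
- env.get_image(name): name is "side" or "top"; returns (picture, depth): 384x512x3 uint8, red, green, blue; 384x512 float32, m along the optical axis (not along the pixel's ray), 0 where there is no reading.
- env.camera_model(name): a dict with "fx", "fy", "cx", "cy" (pixels), "R" (3x3) and "t" (3): a world point X has camera coordinates R X + t. Camera axes: x right, y down, z forward; pixel columns grow to the right and rows downward; lengths in m; the calibration is good to about 2 mm. A picture is of the moment at which its call begins. camera_model takes no time and is no camera call.
- env.sign_off(): hands the job in; it is judged then, once.
The state is a dict: "t": time; "qpos": joint angles; "qd": joint speeds; "effort": joint torques, N m; "tool_pos": TCP position; "ee_rot": TCP orientation; "ft_force": force on the tool from outside, world axes, zero at the start; "wrist_torque": the same for the moment, N m; "grip_width": finger opening in m; "gripper_force": force on a finger pad.
Only numpy, scipy, OpenCV 4.12 (cv2) and the standard library are available. Lean on these libraries where they do the work, as an engineer would, in place of code of your own. Each camera call takes 0.05 s, during which the arm holds its last target. There are 200 camera calls.

## Working session

There is one attempt and no reset: what is moved stays moved. The work goes in short steps, Python scripts to look and compute and a tool call to move; the robot and the scene stay as the last step left them, time stands still between calls to the robot, and variables do not carry over. Pictures are saved under pics/ and viewed, at most 14 in all, crops included, and the job is handed in when it is done.

Besides the shell and the picture viewer there is one more tool, called after "Call:" by a JSON object that holds its "name" and its "arguments". step_arm: Moves the arm, as the interface text tells. Its arguments: {"type":"object","properties":{"plan":{"type":"array"},"force":{"type":"number"}},"required":["plan"]}

```bash
mkdir -p pics; python3 - <<'E'
from cell import env
import cv2,numpy as np
for n in("top","side"):
    p,d=env.get_image(n); cv2.imwrite(f"pics/{n}0.png",p[:,:,::-1]); np.savez(f"{n}0.npz",p=p,d=d)
    m=env.camera_model(n); print(n,m)
    print((d==0).mean(), d[d>0].min(), d.max())
s=env.observe();print(s['t'],s['tool_pos'],s['ee_rot'],s['grip_width'])
E
```

```text
top {'fx': 451.295077705, 'fy': 451.295077705, 'cx': 254.68107988936532, 'cy': 193.7720315642092, 'R': array([[-0.017162  , -0.99960023, -0.02246863],
       [-0.99396033,  0.01949264, -0.10799493],
       [ 0.10838973,  0.02047951, -0.99389751]]), 't': array([0.06038569, 0.54393593, 0.93617499])}
0.0041656494140625 0.8243767 1.8678594
side {'fx': 351.37699796011304, 'fy': 351.37699796011304, 'cx': 256.9734534704942, 'cy': 192.99085150935215, 'R': array([[ 0.98010462, -0.19817944,  0.01094717],
       [-0.12464457, -0.6574821 , -0.74308884],
       [ 0.1544625 ,  0.7269403 , -0.66910323]]), 't': array([-0.5168401 ,  0.15480199,  0.82526391])}
0.004231770833333333 0.48687455 3.06432
0.1 [0.2254572  0.50119914 0.24922629] [-1.79880818e+02 -1.21045815e-02  1.55776463e+02] 0.08502233013040789
```

```bash
ls .
```

```text
pics
side0.npz
top0.npz
```

View pics/top0.png

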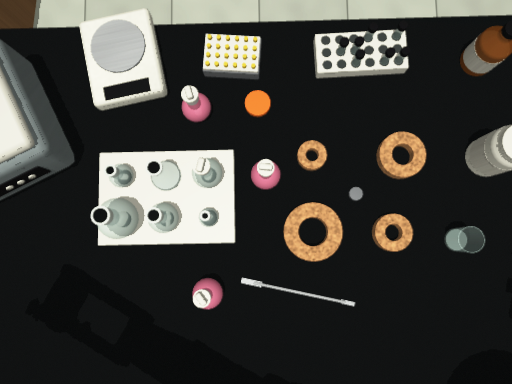

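View pics/side0.png

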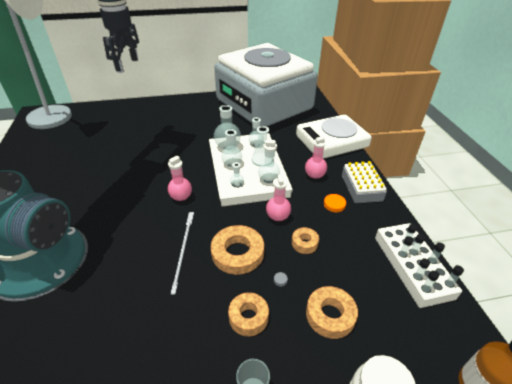

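The top view shows the rack at x 98–235, y 150–245. Possible flasks:
- Dark open mouths at (112,170), (155,168, conical over a disc base at (166,176)), (100,215), (153,215) and (207,215).
- White-stoppered flask at (203,165).
- Pink look-alikes at (196,105), (265,173) and (207,293).
- Rings at (312,155), (393,232), (402,155) and (313,232).

Next I'll make a close crop and measure.

```bash
cat > h.py <<'E'
import numpy as np,cv2
from cell import env
def ray(n,uv,z):
    m=env.camera_model(n);R,t=np.array(m['R']),np.array(m['t'])
    d=R.T@np.array([(uv[0]-m['cx'])/m['fx'],(uv[1]-m['cy'])/m['fy'],1]);c=-R.T@t
    return c+d*(z-c[2])/d[2]
def proj(n,X):
    m=env.camera_model(n);p=np.array(m['R'])@X+m['t']
    return np.array([m['fx']*p[0]/p[2]+m['cx'],m['fy']*p[1]/p[2]+m['cy']])
def rings(n,p,minA=250):
    hsv=cv2.cvtColor(p,cv2.COLOR_RGB2HSV)
    m=cv2.inRange(hsv,(6,70,90),(22,200,255));m=cv2.morphologyEx(m,cv2.MORPH_CLOSE,np.ones((3,3)))
    cs,h=cv2.findContours(m,cv2.RETR_CCOMP,cv2.CHAIN_APPROX_NONE);out=[]
    for i,c in enumerate(cs):
        if h[0][i][3]<0 and cv2.contourArea(c)>minA:
            k=[j for j in range(len(cs)) if h[0][j][3]==i]
            if k:
                j=max(k,key=lambda j:cv2.contourArea(cs[j]))
                if cv2.contourArea(cs[j])>40: out.append((c[:,0],cs[j][:,0]))
    return out
E
python3 - <<'E'
from h import *
for n in("top","side"):
    p=np.load(n+"0.npz")['p']
    for o,i in rings(n,p):
        P=np.array([ray(n,q,.03)[:2] for q in o],np.float32);(c,r)=cv2.minEnclosingCircle(P)
        Q=np.array([ray(n,q,.03)[:2] for q in i],np.float32);
        (cx,cy),rr=cv2.minEnclosingCircle(Q)
        print(n,"outer",np.round(c,4),round(2000*r),"mid",o.mean(0).round(),"bore",round(cx,4),round(cy,4),round(2000*rr))
p=np.load("top0.npz")['p'];g=p.max(2)
# dark mouths within rack
m=((g<60)*255).astype(np.uint8)
r=cv2.resize(p[140:255,85:245],None,fx=4.8,fy=4.8,interpolation=cv2.INTER_CUBIC);cv2.imwrite("pics/rack.png",r[:,:,::-1])
w=cv2.inRange(p,(215,215,205),(255,255,255));w[:140]=0;w[255:]=0;w[:,:85]=0;w[:,245:]=0
c=max(cv2.findContours(w,cv2.RETR_EXTERNAL,cv2.CHAIN_APPROX_NONE)[0],key=cv2.contourArea)
P=np.array([ray("top",q[0],.03)[:2] for q in c],np.float32);print(cv2.minAreaRect(P))
E
```

```text
top outer [ 0.4583 -0.2378] 86 mid [393. 232.] bore 0.4577 -0.2384 37
top outer [ 0.463 -0.071] 126 mid [313. 232.] bore 0.4626 -0.0708 64
top outer [ 0.6273 -0.0739] 66 mid [312. 155.] bore 0.6272 -0.0737 29
top outer [ 0.6237 -0.2649] 107 mid [401. 155.] bore 0.6236 -0.266 47
side outer [ 0.4596 -0.2465] 95 mid [248. 314.] bore 0.4587 -0.2479 29
side outer [ 0.6228 -0.2731] 116 mid [331. 312.] bore 0.6221 -0.2747 41
side outer [ 0.4635 -0.08  ] 146 mid [237. 249.] bore 0.4643 -0.0812 54
((0.5428034067153931, 0.2496320605278015), (0.19901807606220245, 0.30674904584884644), 0.11592191457748413)
```

View pics/rack.png

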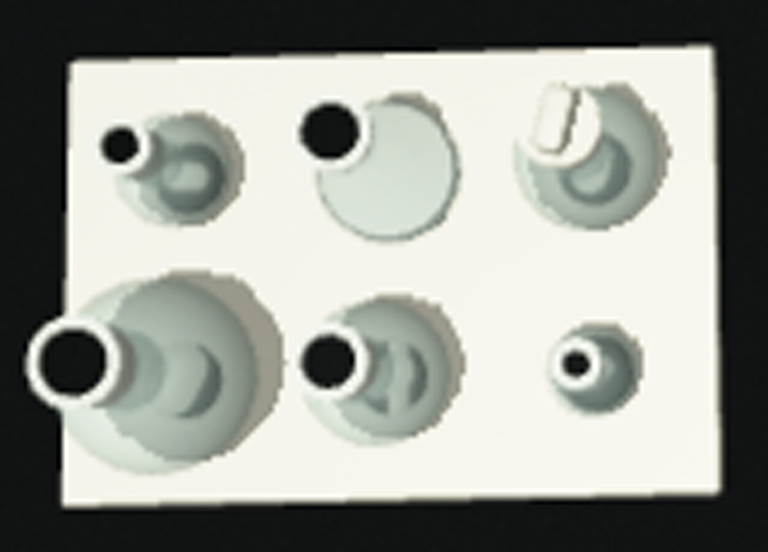

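The crop confirms the choice (crop pixels): flask_250 mouth at (75,362), flask_100 at (330,362), flask_25 at (575,363) and flask_50 at (122,146). The conical flask at (330,130) and the stoppered flask at (560,125) stay put. Next, the mouth positions, with a depth cross-check of the rings.

```bash
cat >> h.py <<'E'
def cloud(n,d):
    m=env.camera_model(n);v,u=np.mgrid[:384,:512]
    c=np.stack([(u-m['cx'])/m['fx']*d,(v-m['cy'])/m['fy']*d,d],-1)
    return (c-m['t'])@np.array(m['R'])
E
python3 - <<'E'
from h import *
f=np.load("top0.npz");p,d=f['p'],f['d'];C=cloud("top",d)
for nm,c,z,R in(("r25",(.627,-.074),.025,.032),("r50",(.458,-.238),.03,.04),("r100",(.6237,-.265),.03,.05),("r250",(.463,-.071),.03,.0625)):
    k=(np.hypot(C[...,0]-c[0],C[...,1]-c[1])<R+.015)&(C[...,2]>z-.007)
    pts=C[k];(q,r)=cv2.minEnclosingCircle(pts[:,:2].astype(np.float32))
    print(nm,np.round(q,4),round(2000*r,1),"z",np.median(pts[:,2]).round(4), "mean",pts[:,:2].mean(0).round(4))
hole=np.array([.5428,.2496])
for nm,u,z,D in(("f25",(85+575/4.8,140+363/4.8),.0955,18),("f50",(85+122/4.8,140+146/4.8),.1185,22),("f100",(85+330/4.8,140+362/4.8),.140,28),("f250",(85+75/4.8,140+362/4.8),.1665,33),("con",(85+330/4.8,140+130/4.8),.140,33)):
    u=np.array(u)-.4
    g=p.max(2);m=((g<70)*255).astype(np.uint8);yy,xx=np.mgrid[:384,:512]
    m[np.hypot(xx-u[0],yy-u[1])>(5 if D<20 else 8 if D<30 else 9)]=0
    M=cv2.moments(m,True);q=np.array([M['m10'],M['m01']])/M['m00']
    X=ray("top",q,z);A=2*np.sqrt(M['m00']/np.pi)*d[int(q[1]),int(q[0])]/451*1000
    zz=C[int(q[1])-6:int(q[1])+7,int(q[0])-6:int(q[0])+7,2]
    print(nm,q.round(1),X.round(4),"dark diam",A.round(1),"zmax",zz.max().round(4), "side pix",proj("side",X).round(1))
E
```

```text
r25 [ 0.6298 -0.0742] 63.8 z 0.0253 mean [ 0.6292 -0.074 ]
r50 [ 0.4593 -0.2402] 80.6 z 0.0304 mean [ 0.4587 -0.2394]
r100 [ 0.6258 -0.2674] 100.8 z 0.0304 mean [ 0.625  -0.2669]
r250 [ 0.4636 -0.0711] 125.4 z 0.0305 mean [ 0.463  -0.0708]
f25 [204.6 215.5] [0.4962 0.1494 0.0955] dark diam 9.2 zmax 0.9906 side pix [235.1 164.7]
f50 [109.7 169.9] [0.5881 0.3333 0.1185] dark diam 13.5 zmax 0.9906 side pix [255.3 119.5]
f100 [153.1 214.9] [0.4964 0.2414 0.14  ] dark diam 19.8 zmax 0.1443 side pix [229.6 132.3]
f250 [ 99.9 215. ] [0.4963 0.3333 0.1665] dark diam 24.6 zmax 0.1708 side pix [224.8 108. ]
con [153.4 167.1] [0.5883 0.2416 0.14  ] dark diam 21.7 zmax 0.9906 side pix [261.7 129.1]
```

The flasks sit on a clean 92 mm grid: x = 0.496/0.588, y = 0.149/0.241/0.333. All sizes and heights match the description. I'll take flask_25 first: turn to yaw 180 (closing along world y), travel above it and check the pose.

Call:
{"name": "step_arm", "arguments": {"plan": [[0.5, 0, 0, 0, -1], [0.5, 0, 0, 0, -1], [0.5, 0, 0, 0, -1], [0.5, 0, 0, 0, -1], [0.5, 0, 0, 0, -0.23], [0.5, -0.56, -0.735, 0, 0], [0.5, -0.56, -0.735, 0, 0], [0.5, -0.56, -0.735, 0, 0], [0.5, -0.56, -0.735, 0, 0], [0.5, -0.56, -0.735, 0, 0], [0.5, -0.56, -0.735, 0, 0], [0.5, -0.56, -0.735, 0, 0], [0.5, -0.56, -0.735, 0, 0], [0.5, -0.56, -0.735, 0, 0], [0.5, -0.56, -0.735, 0, 0], [0.5, -0.56, -0.735, 0, 0], [0.5, -0.56, -0.735, 0, 0], [0.5, 0, 0, 0, 0], [0.5, 0, 0, 0, 0]], "force": 25}}

```text
t: 1.68
tool_pos: [0.4952, 0.1472, 0.2495]
ee_rot: [-180.0, -0.1, 179.7]
ft_force: [-0.2, 0.7, 0.3]
grip_width: 0.0427
gripper_force: 0.0
```

Call:
{"name": "step_arm", "arguments": {"plan": [[0.5, -0.02, 0.05, 0.6, 0], [0.5, 0, 0, 0.6, 0], [0.5, 0, 0, 0.6, 0], [0.5, 0, 0, 0.6, 0], [0.5, 0, 0, 0.6, 0], [0.5, 0, 0, 0.6, 0], [0.5, 0, 0, 0.4, 0], [0.5, 0, 0, 0.22, 0], [0.5, 0, 0, 0, 0], [0.15, 0, 0, 0, 0], [0, 0, 0, 0, 0], [0, 0, 0, 0, 0], [0, 0, 0, 0, 0], [0, 0, 0, 0, 0], [0, 0, 0, 0, 0]], "force": 25}}

```text
t: 2.93
tool_pos: [0.4962, 0.1508, 0.0828]
ee_rot: [180.0, 0.1, 180.0]
ft_force: [1.2, -0.6, 4.5]
grip_width: 0.0171
gripper_force: 25.0
```

Call:
{"name": "step_arm", "arguments": {"plan": [[0, 0, 0, -0.2, 0], [0, 0, 0, -0.5, 0], [0, 0, 0, -0.6, 0], [0, 0, 0, -0.6, 0], [0, 0, 0, -0.6, 0], [0, 0, 0, -0.6, 0], [0, 0, 0, -0.6, 0], [0, 0, 0, -0.3, 0], [0, -0.2, -0.3, 0, 0], [0, -0.35, -0.6, 0, 0], [0, -0.35, -0.6, 0, 0], [0, -0.35, -0.6, 0, 0], [0, -0.35, -0.6, 0, 0], [0, -0.35, -0.6, 0, 0], [0, -0.35, -0.6, 0, 0], [0, -0.35, -0.6, 0, 0], [0, -0.35, -0.6, 0, 0], [0, -0.32, -0.48, 0, 0], [0, 0, 0, 0, 0], [0, 0, 0, 0, 0]], "force": 25}}

```text
t: 4.6
tool_pos: [0.6281, -0.0732, 0.24]
ee_rot: [179.9, -0.1, 179.9]
ft_force: [0.3, -0.2, 1.2]
grip_width: 0.0171
gripper_force: 24.7
```

```bash
python3 - <<'E'
from h import *
s=env.observe();print(s['t'],s['tool_pos'],s['ee_rot'],s['ft_force'])
p,d=env.get_image("side");q,_=env.get_image("top")
T=np.array(s['tool_pos']);
a=proj("side",T-[0,0,.04]);u,v=a.astype(int);c=p[max(v-70,0):v+110,max(u-90,0):u+90];c=cv2.resize(c,None,fx=2.2,fy=2.2)
a2=proj("top",T-[0,0,.04]);u,v=a2.astype(int);e=q[max(v-90,0):v+90,max(u-90,0):u+90];e=cv2.resize(e,(c.shape[1],c.shape[0]))
cv2.imwrite("pics/c1.png",np.hstack([c,e])[:,:,::-1]);print(a,a2)
E
```

```text
4.6 [ 0.62812332 -0.07319709  0.24000698] [ 1.79928545e+02 -1.48874637e-01  1.79903586e+02] [ 0.26519597 -0.18145427  1.2481579 ]
[312.16251631 181.52727081] [321.07531814 135.71891257]
```

View pics/c1.png

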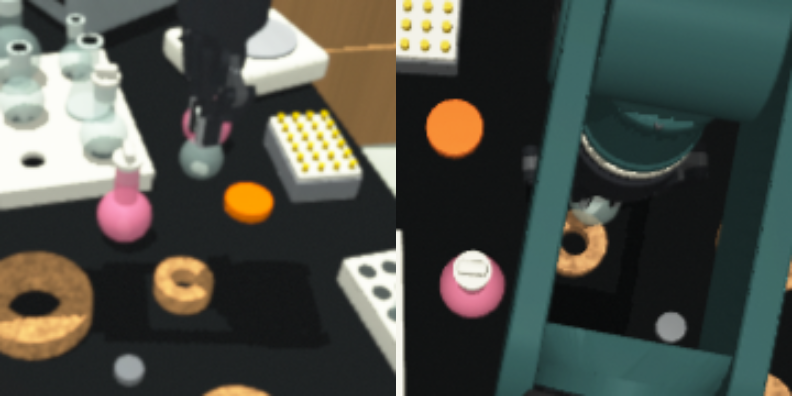

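The crop shows the flask hanging upright with its ball at (201,158), above ring_25 at (183,285). Lowering it.

Call:
{"name": "step_arm", "arguments": {"plan": [[0, -0.02, -0.02, 0.4, 0], [0, 0, 0, 0.6, 0], [0, 0, 0, 0.6, 0], [0, 0, 0, 0.6, 0], [0, 0, 0, 0.6, 0], [0, 0, 0, 0.5, 0], [0, 0, 0, 0.3, 0], [0, 0, 0, 0.2, 0], [0, 0, 0, 0.05, 0], [0, 0, 0, 0.05, 0], [0, 0, 0, 0, 0], [0, 0, 0, 0, 0]], "force": 25}}

```text
t: 5.7
tool_pos: [0.6299, -0.0733, 0.0872]
ee_rot: [-180.0, 0.2, -180.0]
ft_force: [-0.8, 0.7, -0.6]
grip_width: 0.0173
gripper_force: 24.7
```

Call:
{"name": "step_arm", "arguments": {"plan": [[0, 0, 0, 0.04, 0], [0, 0, 0, 0.04, 0], [0, 0, 0, 0, 0], [0, 0, 0, 0, 0]]}}

```text
t: 6.03
tool_pos: [0.629, -0.0732, 0.0824]
ee_rot: [180.0, 0.0, -180.0]
ft_force: [0.9, -0.0, 0.1]
grip_width: 0.0171
gripper_force: 24.7
```

Call:
{"name": "step_arm", "arguments": {"plan": [[0, 0, 0, 0.03, 0], [0, 0, 0, 0, 0], [0, 0, 0, 0, 0]]}}

```text
t: 6.28
tool_pos: [0.6293, -0.0733, 0.0815]
ee_rot: [-180.0, 0.0, -180.0]
ft_force: [1.2, -0.7, 1.6]
grip_width: 0.0174
gripper_force: 24.9
```

Call:
{"name": "step_arm", "arguments": {"plan": [[0.25, 0, 0, 0, 0], [0.35, 0, 0, 0, 0], [0.5, 0, 0, 0, 0], [0.5, 0, 0, 0, 0], [0.5, 0, 0, -0.3, 0], [0.5, 0, 0, -0.6, 0], [0.5, 0, 0, -0.8, 0], [0.5, 0, 0, -0.8, 0], [0.5, 0, 0, -0.8, 0], [0.5, 0, 0, -0.9, 0], [0.5, 0, 0.6, 0, 0], [0.5, 0.4, 0.8, 0, 0], [0.5, 0.4, 0.8, 0, 0], [0.5, 0.4, 0.8, 0, 0], [0.5, 0.4, 0.8, 0, 0], [0.5, 0.4, 0.8, 0, 0], [0.5, 0.4, 0.8, 0, 0], [0.5, 0.4, 0.8, 0, 0], [0.5, 0.4, 0.8, 0, 0]]}}

```text
t: 7.87
tool_pos: [0.4999, 0.2082, 0.2504]
ee_rot: [180.0, 0.1, -180.0]
ft_force: [0.8, 0.7, 0.5]
grip_width: 0.0426
gripper_force: 0.0
```

```bash
python3 - <<'E'
from h import *
s=env.observe();print(s['t'],s['tool_pos'],s['ee_rot'],s['ft_force'])
p,d=env.get_image("side");q,_=env.get_image("top")
cv2.imwrite("pics/c2.png",cv2.resize(np.hstack([p[150:330,150:350],q[100:280,230:430]]),None,fx=2,fy=2,interpolation=cv2.INTER_CUBIC)[:,:,::-1])
E
```

```text
7.8667 [0.49990333 0.20820691 0.25040969] [ 1.79964307e+02  8.83294707e-02 -1.79997374e+02] [0.79023733 0.74257799 0.5192609 ]
```

View pics/c2.png

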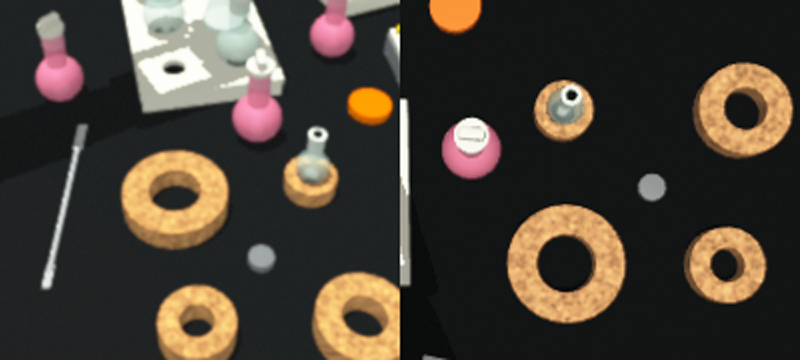

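The picture shows flask_25 seated upright in its ring, ball at (315,165) and mouth at (317,135) in the left half; the ring is flat. Next is flask_100.

Call:
{"name": "step_arm", "arguments": {"plan": [[0.6, 0.09, 0.85, 0, 0], [0.6, 0, 0, 0, 0], [0.6, 0, 0, 0.5, 0], [0.6, 0, 0, 0.6, 0], [0.6, 0, 0, 0.6, 0], [0.6, 0, 0, 0.6, 0], [0.6, 0, 0, 0.5, 0], [0.6, 0, 0, 0.3, 0], [0.6, 0, 0, 0.2, 0], [0.6, 0, 0, 0, 0], [0.3, 0, 0, 0, 0], [0.2, 0, 0, 0, 0], [0, 0, 0, 0, 0], [0, 0, 0, 0, 0], [0, 0, 0, 0, 0], [0, 0, 0, 0, 0]], "force": 25}}

```text
t: 9.3
tool_pos: [0.4983, 0.2412, 0.1188]
ee_rot: [179.9, 0.2, -180.0]
ft_force: [0.6, 0.2, 4.9]
grip_width: 0.0276
gripper_force: 27.1
```

Call:
{"name": "step_arm", "arguments": {"plan": [[0, 0, 0, -0.2, 0], [0, 0, 0, -0.5, 0], [0, 0, 0, -0.6, 0], [0, 0, 0, -0.7, 0], [0, 0, 0, -0.7, 0], [0, 0, 0, -0.6, 0], [0, 0, 0, -0.3, 0], [0, 0, 0, -0.15, 0], [0, -0.1, -0.4, 0, 0], [0, -0.2, -0.7, 0, 0], [0, -0.2, -0.8, 0, 0], [0, -0.2, -0.8, 0, 0], [0, -0.2, -0.8, 0, 0], [0, -0.2, -0.8, 0, 0], [0, -0.2, -0.8, 0, 0], [0, -0.2, -0.8, 0, 0], [0, -0.2, -0.8, 0, 0], [0, -0.2, -0.8, 0, 0], [0, -0.2, -0.8, 0, 0], [0, -0.2, -0.8, 0, 0]], "force": 25}}

```text
t: 10.97
tool_pos: [0.5888, -0.1245, 0.2647]
ee_rot: [179.9, -0.2, -180.0]
ft_force: [1.0, 0.3, -1.6]
grip_width: 0.0274
gripper_force: 26.7
```

Call:
{"name": "step_arm", "arguments": {"plan": [[0, -0.2, -0.8, 0, 0], [0, -0.2, -0.8, 0, 0], [0, -0.2, -0.8, 0, 0], [0, -0.2, -0.7, 0, 0], [0, -0.12, -0.5, 0, 0], [0, 0, 0, 0, 0], [0, 0, 0, 0, 0], [0, 0, 0, 0, 0]]}}

```text
t: 11.63
tool_pos: [0.6258, -0.2664, 0.2653]
ee_rot: [179.9, -0.2, -180.0]
ft_force: [-0.2, 0.3, -0.7]
grip_width: 0.0272
gripper_force: 26.6
```

Call:
{"name": "step_arm", "arguments": {"plan": [[0, 0, 0, 0.3, 0], [0, 0, 0, 0.6, 0], [0, 0, 0, 0.7, 0], [0, 0, 0, 0.7, 0], [0, 0, 0, 0.6, 0], [0, 0, 0, 0.4, 0], [0, 0, 0, 0.3, 0], [0, 0, 0, 0.1, 0], [0, 0, 0, 0.05, 0], [0, 0, 0, 0.03, 0], [0, 0, 0, 0, 0], [0, 0, 0, 0, 0]]}}

```text
t: 12.63
tool_pos: [0.6268, -0.2673, 0.1172]
ee_rot: [-179.9, 0.1, -180.0]
ft_force: [-0.6, -0.5, -0.5]
grip_width: 0.027
gripper_force: 26.8
```

Call:
{"name": "step_arm", "arguments": {"plan": [[0, 0, 0, 0.03, 0], [0, 0, 0, 0, 0], [0, 0, 0, 0, 0]]}}

```text
t: 12.88
tool_pos: [0.6264, -0.2673, 0.1151]
ee_rot: [-180.0, 0.0, -180.0]
ft_force: [1.0, 0.1, 0.6]
grip_width: 0.0274
gripper_force: 26.8
```

Call:
{"name": "step_arm", "arguments": {"plan": [[0, 0, 0, 0.03, 0], [0, 0, 0, 0, 0], [0, 0, 0, 0, 0]]}}

```text
t: 13.13
tool_pos: [0.6267, -0.2675, 0.1142]
ee_rot: [-179.9, 0.1, -180.0]
ft_force: [1.2, -1.1, 1.7]
grip_width: 0.0275
gripper_force: 26.9
```

Call:
{"name": "step_arm", "arguments": {"plan": [[0, 0, 0, 0.03, 0], [0, 0, 0, 0, 0], [0, 0, 0, 0, 0]]}}

```text
t: 13.38
tool_pos: [0.6269, -0.2677, 0.1137]
ee_rot: [-179.9, 0.1, -180.0]
ft_force: [0.6, -0.6, 5.3]
grip_width: 0.0272
gripper_force: 27.2
```

Call:
{"name": "step_arm", "arguments": {"plan": [[0.38, 0, 0, 0, 0], [0.45, 0, 0, 0, 0], [0.6, 0, 0, 0, 0], [0.6, 0, 0, 0, 0], [0.6, 0, 0, -0.3, 0], [0.6, 0, 0, -0.6, 0], [0.6, 0, 0, -0.8, 0], [0.6, 0, 0, -0.8, 0], [0.6, 0, 0, -0.8, 0], [0.6, 0, 0, -0.2, 0]]}}

```text
t: 14.22
tool_pos: [0.6278, -0.2679, 0.261]
ee_rot: [-179.7, 0.6, -180.0]
ft_force: [0.4, -0.3, 2.7]
grip_width: 0.0512
gripper_force: 0.0
```

Call:
{"name": "step_arm", "arguments": {"plan": [[0.5, 0.06, 0.6, 0, 0], [0.5, 0.06, 0.9, 0, 0], [0.5, 0.06, 0.9, 0, 0], [0.5, 0.06, 0.9, 0, 0], [0.5, 0.06, 0.9, 0, 0], [0.5, 0.06, 0.9, 0, 0], [0.5, 0.06, 0.9, 0, 0], [0.5, 0.06, 0.9, 0, 0], [0.5, 0.06, 0.9, 0, 0], [0.5, 0.06, 0.9, 0, 0], [0.5, 0.06, 0.9, 0, 0], [0.5, 0.06, 0.9, 0, 0], [0.5, 0.06, 0.9, 0, 0], [0.5, 0.06, 0.9, 0, 0], [0.5, 0.06, 0.9, 0, 0], [0.5, 0.06, 0.9, 0, 0], [0.5, 0, 0.8, 0, 0], [0.5, 0, 0, 0, 0], [0.5, 0, 0, 0, 0]]}}

```text
t: 15.8
tool_pos: [0.5869, 0.3307, 0.2517]
ee_rot: [-180.0, -0.1, -179.8]
ft_force: [-0.5, -0.8, 0.4]
grip_width: 0.0427
gripper_force: 0.0
```

```bash
python3 - <<'E'
from h import *
s=env.observe();print(s['t'],s['tool_pos'],s['ee_rot'],s['ft_force'])
p,d=env.get_image("side");q,_=env.get_image("top")
cv2.imwrite("pics/c3.png",cv2.resize(np.hstack([p[170:350,190:390],q[100:280,250:450]]),None,fx=2,fy=2,interpolation=cv2.INTER_CUBIC)[:,:,::-1])
E
```

```text
15.8 [0.5869379  0.33066456 0.25167208] [-1.79963186e+02 -5.82071060e-02 -1.79800282e+02] [-0.47034981 -0.77077264  0.38209664]
```

View pics/c3.png

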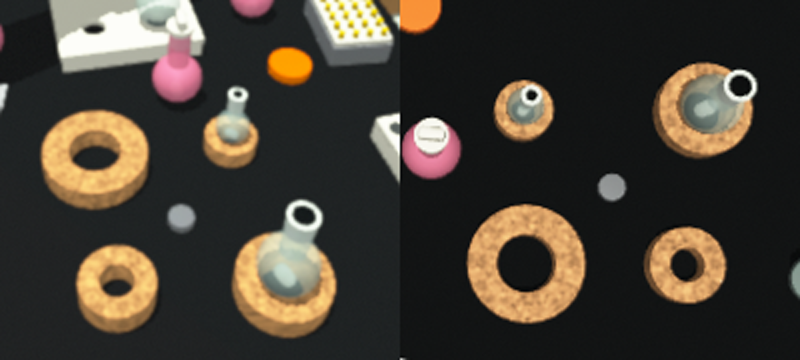

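Flask_25 (mouth at (238,95)) and flask_100 (mouth at (303,217)) stand upright in flat rings. Next is flask_50.

Call:
{"name": "step_arm", "arguments": {"plan": [[0.5, -0.03, 0.06, 0.3, 0], [0.5, 0, 0, 0.6, 0], [0.5, 0, 0, 0.6, 0], [0.5, 0, 0, 0.6, 0], [0.5, 0, 0, 0.6, 0], [0.5, 0, 0, 0.5, 0], [0.5, 0, 0, 0.3, 0], [0.5, 0, 0, 0.2, 0], [0.5, 0, 0, 0.06, 0], [0.5, 0, 0, 0, 0], [0.25, 0, 0, 0, 0], [0.15, 0, 0, 0, 0], [0, 0, 0, 0, 0], [0, 0, 0, 0, 0], [0, 0, 0, 0, 0], [0, 0, 0, 0, 0]], "force": 25}}

```text
t: 17.23
tool_pos: [0.5898, 0.332, 0.1038]
ee_rot: [179.9, 0.2, -180.0]
ft_force: [-0.2, 0.6, 4.8]
grip_width: 0.0211
gripper_force: 24.9
```

Call:
{"name": "step_arm", "arguments": {"plan": [[0, 0, 0, -0.2, 0], [0, 0, 0, -0.5, 0], [0, 0, 0, -0.7, 0], [0, 0, 0, -0.7, 0], [0, 0, 0, -0.7, 0], [0, 0, 0, -0.7, 0], [0, 0, 0, -0.3, 0], [0, 0, 0, -0.2, 0], [0, 0, 0, 0, 0]], "force": 25}}

```text
t: 17.98
tool_pos: [0.5892, 0.3312, 0.2632]
ee_rot: [180.0, 0.1, -180.0]
ft_force: [-1.4, 0.4, -0.0]
grip_width: 0.0218
gripper_force: 24.4
```

Call:
{"name": "step_arm", "arguments": {"plan": [[0, 0.1, -0.4, 0, 0], [0, 0.18, -0.8, 0, 0], [0, 0.18, -0.8, 0, 0], [0, 0.18, -0.8, 0, 0], [0, 0.18, -0.8, 0, 0], [0, 0.18, -0.8, 0, 0], [0, 0.18, -0.8, 0, 0], [0, 0.18, -0.8, 0, 0], [0, 0.18, -0.8, 0, 0], [0, 0.18, -0.8, 0, 0], [0, 0.18, -0.8, 0, 0], [0, 0.18, -0.8, 0, 0], [0, 0.18, -0.8, 0, 0], [0, 0.18, -0.8, 0, 0], [0, 0.18, -0.8, 0, 0], [0, 0.18, -0.8, 0, 0], [0, 0.18, -0.8, 0, 0], [0, 0.18, -0.8, 0, 0], [0, 0.05, -0.3, 0, 0], [0, 0, 0, 0, 0]]}}

```text
t: 19.65
tool_pos: [0.459, -0.2429, 0.2588]
ee_rot: [179.9, -0.3, 179.8]
ft_force: [-0.3, 0.1, -1.3]
grip_width: 0.021
gripper_force: 24.9
```

Call:
{"name": "step_arm", "arguments": {"plan": [[0, 0, 0, 0, 0], [0, 0, 0, 0, 0]]}}

```text
t: 19.82
tool_pos: [0.4605, -0.2396, 0.2606]
ee_rot: [179.9, -0.1, -179.9]
ft_force: [0.5, -0.2, -0.6]
grip_width: 0.0212
gripper_force: 24.9
```

Call:
{"name": "step_arm", "arguments": {"plan": [[0, 0, 0, 0.3, 0], [0, 0, 0, 0.6, 0], [0, 0, 0, 0.7, 0], [0, 0, 0, 0.7, 0], [0, 0, 0, 0.6, 0], [0, 0, 0, 0.5, 0], [0, 0, 0, 0.3, 0], [0, 0, 0, 0.15, 0], [0, 0, 0, 0.05, 0], [0, 0, 0, 0.03, 0], [0, 0, 0, 0, 0], [0, 0, 0, 0, 0]]}}

```text
t: 20.82
tool_pos: [0.4615, -0.2412, 0.1062]
ee_rot: [-179.9, 0.1, -180.0]
ft_force: [0.3, 0.0, -1.3]
grip_width: 0.0214
gripper_force: 24.9
```

Call:
{"name": "step_arm", "arguments": {"plan": [[0, 0, 0, 0.03, 0], [0, 0, 0, 0, 0], [0, 0, 0, 0, 0]]}}

```text
t: 21.07
tool_pos: [0.4608, -0.2409, 0.1039]
ee_rot: [-180.0, 0.0, -180.0]
ft_force: [-0.6, 0.0, -1.4]
grip_width: 0.0212
gripper_force: 24.9
```

Call:
{"name": "step_arm", "arguments": {"plan": [[0, 0.02, 0.02, 0.03, 0], [0, 0, 0, 0, 0], [0, 0, 0, 0, 0]]}}

```text
t: 21.32
tool_pos: [0.4601, -0.2403, 0.1028]
ee_rot: [-179.9, 0.1, -180.0]
ft_force: [0.4, -0.9, 0.6]
grip_width: 0.0211
gripper_force: 25.1
```

Call:
{"name": "step_arm", "arguments": {"plan": [[0, 0, 0, 0.03, 0], [0, 0, 0, 0, 0], [0, 0, 0, 0, 0]]}}

```text
t: 21.57
tool_pos: [0.4604, -0.2406, 0.1024]
ee_rot: [-179.9, 0.1, -180.0]
ft_force: [-1.3, -1.3, 4.6]
grip_width: 0.0211
gripper_force: 25.7
```

Call:
{"name": "step_arm", "arguments": {"plan": [[0.3, 0, 0, 0, 0], [0.4, 0, 0, 0, 0], [0.5, 0, 0, 0, 0], [0.5, 0, 0, 0, 0], [0.5, 0, 0, -0.3, 0], [0.5, 0, 0, -0.6, 0], [0.5, 0, 0, -0.8, 0], [0.5, 0, 0, -0.8, 0], [0.5, 0, 0, -0.8, 0], [0.5, 0, 0, -0.6, 0]]}}

```text
t: 22.4
tool_pos: [0.4602, -0.2402, 0.2613]
ee_rot: [-179.9, 0.2, -180.0]
ft_force: [0.8, 0.5, 0.4]
grip_width: 0.0425
gripper_force: 0.0
```

Call:
{"name": "step_arm", "arguments": {"plan": [[0.7, 0, 0.6, 0, 0], [0.7, -0.06, 0.9, 0, 0], [0.7, -0.06, 0.9, 0, 0], [0.7, -0.06, 0.9, 0, 0], [0.7, -0.06, 0.9, 0, 0], [0.7, -0.06, 0.9, 0, 0], [0.7, -0.06, 0.9, 0, 0], [0.7, -0.06, 0.9, 0, 0], [0.7, -0.06, 0.9, 0, 0], [0.7, -0.06, 0.9, 0, 0], [0.7, -0.06, 0.9, 0, 0], [0.7, -0.06, 0.9, 0, 0], [0.7, -0.06, 0.9, 0, 0], [0.7, -0.06, 0.9, 0, 0], [0.7, -0.06, 0.9, 0, 0], [0.7, -0.06, 0.9, 0, 0], [0.7, 0, 0.25, 0, 0], [0.7, 0, 0, 0, 0], [0.7, 0, 0, 0, 0]]}}

```text
t: 23.98
tool_pos: [0.4956, 0.3338, 0.2573]
ee_rot: [-179.9, -0.0, -179.9]
ft_force: [-0.2, -0.2, 0.3]
grip_width: 0.0597
gripper_force: 0.0
```

```bash
python3 - <<'E'
from h import *
s=env.observe();print(s['t'],s['tool_pos'],s['ee_rot'],s['ft_force'])
p,d=env.get_image("side");q,_=env.get_image("top")
cv2.imwrite("pics/c4.png",cv2.resize(np.hstack([p[170:350,190:390],q[100:280,250:450]]),None,fx=2,fy=2,interpolation=cv2.INTER_CUBIC)[:,:,::-1])
E
```

```text
23.9833 [0.49558095 0.33379091 0.25729859] [-1.79937384e+02 -5.33264856e-03 -1.79942445e+02] [-0.1603654  -0.23556036  0.31539289]
```

View pics/c4.png

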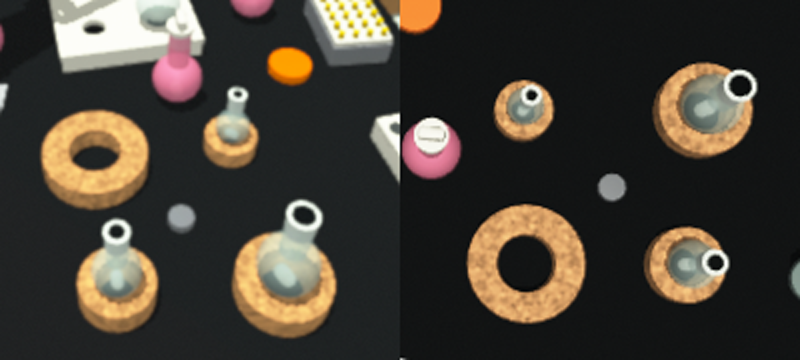

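Three flasks now stand upright in their rings; flask_50's mouth is at (117,232). Last is flask_250.

Call:
{"name": "step_arm", "arguments": {"plan": [[0.7, -0.02, 0.01, 0.3, 0], [0.7, 0, 0, 0.5, 0], [0.7, 0, 0, 0.6, 0], [0.7, 0, 0, 0.6, 0], [0.7, 0, 0, 0.4, 0], [0.7, 0, 0, 0.3, 0], [0.7, 0, 0, 0.15, 0], [0.7, 0, 0, 0, 0], [0.45, 0, 0, 0, 0], [0.3, 0, 0, 0, 0], [0, 0, 0, 0, 0], [0, 0, 0, 0, 0], [0, 0, 0, 0, 0], [0, 0, 0, 0, 0]], "force": 25}}

```text
t: 25.25
tool_pos: [0.4973, 0.3347, 0.1449]
ee_rot: [179.9, 0.2, -180.0]
ft_force: [0.8, -1.2, 6.4]
grip_width: 0.0323
gripper_force: 26.9
```

Call:
{"name": "step_arm", "arguments": {"plan": [[0, 0, 0, -0.2, 0], [0, 0, 0, -0.4, 0], [0, 0, 0, -0.6, 0], [0, 0, 0, -0.6, 0], [0, 0, 0, -0.6, 0], [0, 0, 0, -0.4, 0], [0, 0, 0, -0.2, 0], [0, 0, 0, 0, 0]], "force": 25}}

```text
t: 25.92
tool_pos: [0.497, 0.335, 0.2652]
ee_rot: [179.9, 0.2, -180.0]
ft_force: [0.0, 0.5, -3.0]
grip_width: 0.0328
gripper_force: 26.4
```

Call:
{"name": "step_arm", "arguments": {"plan": [[0, 0.03, -0.3, 0, 0], [0, 0.05, -0.5, 0, 0], [0, 0.06, -0.7, 0, 0], [0, 0.06, -0.7, 0, 0], [0, 0.06, -0.7, 0, 0], [0, 0.06, -0.7, 0, 0], [0, 0.06, -0.7, 0, 0], [0, 0.06, -0.7, 0, 0], [0, 0.06, -0.7, 0, 0], [0, 0.06, -0.7, 0, 0], [0, 0.06, -0.7, 0, 0], [0, 0.06, -0.7, 0, 0], [0, 0.06, -0.7, 0, 0], [0, 0.06, -0.7, 0, 0], [0, 0.04, -0.5, 0, 0], [0, 0.04, -0.4, 0, 0], [0, 0, 0, 0, 0], [0, 0, 0, 0, 0], [0, 0, 0, 0, 0]]}}

```text
t: 27.5
tool_pos: [0.4606, -0.0692, 0.2616]
ee_rot: [179.9, -0.2, -180.0]
ft_force: [-0.2, 0.2, -2.4]
grip_width: 0.0323
gripper_force: 26.5
```

Call:
{"name": "step_arm", "arguments": {"plan": [[0, -0.06, -0.02, 0.3, 0], [0, 0, 0, 0.5, 0], [0, 0, 0, 0.6, 0], [0, 0, 0, 0.6, 0], [0, 0, 0, 0.5, 0], [0, 0, 0, 0.3, 0], [0, 0, 0, 0.2, 0], [0, 0, 0, 0.1, 0], [0, 0, 0, 0.05, 0], [0, 0, 0, 0, 0], [0, 0, 0, 0, 0], [0, 0, 0, 0, 0]]}}

```text
t: 28.5
tool_pos: [0.4646, -0.0706, 0.1384]
ee_rot: [-180.0, 0.1, -180.0]
ft_force: [0.5, 0.5, -1.3]
grip_width: 0.0323
gripper_force: 26.5
```

Call:
{"name": "step_arm", "arguments": {"plan": [[0, 0, 0, 0.03, 0], [0, 0, 0, 0, 0], [0, 0, 0, 0, 0]]}}

```text
t: 28.75
tool_pos: [0.4639, -0.0704, 0.1362]
ee_rot: [-180.0, 0.0, -180.0]
ft_force: [-0.3, -1.2, -1.9]
grip_width: 0.0328
gripper_force: 26.5
```

Call:
{"name": "step_arm", "arguments": {"plan": [[0, 0, 0, 0.03, 0], [0, 0, 0, 0, 0], [0, 0, 0, 0, 0]]}}

```text
t: 29.0
tool_pos: [0.464, -0.0704, 0.135]
ee_rot: [-180.0, 0.0, -180.0]
ft_force: [0.9, -0.5, -1.4]
grip_width: 0.0328
gripper_force: 26.5
```

Call:
{"name": "step_arm", "arguments": {"plan": [[0, 0, 0, 0.03, 0], [0, 0, 0, 0, 0], [0, 0, 0, 0, 0]]}}

```text
t: 29.25
tool_pos: [0.4643, -0.0705, 0.1345]
ee_rot: [-180.0, 0.1, -180.0]
ft_force: [-0.2, 1.1, 3.2]
grip_width: 0.0322
gripper_force: 27.0
```

Call:
{"name": "step_arm", "arguments": {"plan": [[0.45, 0, 0, 0, 0], [0.55, 0, 0, 0, 0], [0.7, 0, 0, 0, 0], [0.7, 0, 0, 0, 0], [0.7, 0, 0, -0.3, 0], [0.7, 0, 0, -0.6, 0], [0.7, 0, 0, -0.8, 0], [0.7, 0, 0, -0.8, 0], [0.7, 0, 0, -0.5, 0], [0.7, 0.2, 0.8, 0, 0], [0.7, 0.2, 0.8, 0, 0], [0.7, 0.2, 0.8, 0, 0], [0.7, 0.2, 0.8, 0, 0], [0.7, 0.2, 0.8, 0, 0], [0.7, 0.2, 0.8, 0, 0], [0.7, 0.2, 0.8, 0, 0], [0.7, 0.2, 0.8, 0, 0], [0.7, 0.2, 0.8, 0, 0], [0.7, 0, 0, 0, 0], [0.7, 0, 0, 0, 0]]}}

```text
t: 30.92
tool_pos: [0.3911, 0.2188, 0.2532]
ee_rot: [-180.0, -0.0, -179.8]
ft_force: [0.9, 0.9, 0.5]
grip_width: 0.0599
gripper_force: 0.0
```

```bash
python3 - <<'E'
from h import *
s=env.observe();print(s['t'],s['tool_pos'],s['ft_force'])
p,d=env.get_image("side");q,_=env.get_image("top")
cv2.imwrite("pics/c5.png",cv2.resize(np.hstack([p[110:350,180:380],q[90:330,250:450]]),None,fx=2,fy=2,interpolation=cv2.INTER_CUBIC)[:,:,::-1])
for nm,c,z in(("25",(.629,-.074),.0945),("50",(.459,-.2395),.1175),("100",(.6255,-.267),.135),("250",(.4635,-.071),.1565)):
    print(nm,"mouth expected crop",(2*(proj("top",np.array([*c,z]))-[250,90])+[400,0]).round())
E
```

```text
30.9167 [0.39109153 0.21877671 0.25317482] [0.85826992 0.86417353 0.49308803]
25 mouth expected crop [530. 115.]
50 mouth expected crop [711. 281.]
100 mouth expected crop [737. 106.]
250 mouth expected crop [540. 278.]
```

View pics/c5.png

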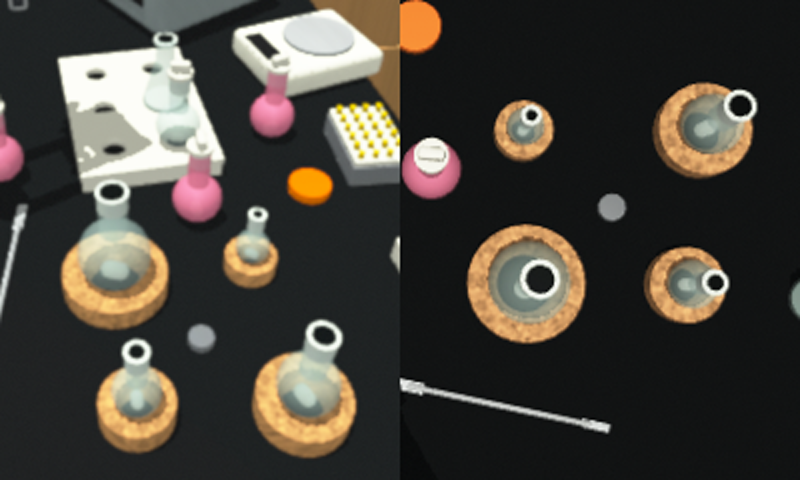

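All four flasks stand upright in flat rings. Mouths at (531,116), (716,283), (740,105) and (541,279) are within about 2.5 image pixels of the expected positions. The conical and stoppered flasks are still in the rack. Handing in.

```bash
python3 -c "
from cell import env
print(env.sign_off())"
```

```text
the job is handed in; nothing more can be done
None
```

All four open flasks stand upright and released on the cork rings of their sizes, the stoppered and conical flasks were left in the rack, and the job was handed in at about 31 s; sign-off gave no verdict.

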